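# Find the pot lid that rocks and seat it

### The job

One of the four steel lids on the food warmer is not sitting properly in its pot. Go along the row from the robot's left end to its right end, pressing each lid down with the fingertips to find the one that rocks, and push that lid across with the fingers until it drops into its pot, so that in the end all four lids lie flat and fully home. Do not lift any lid, and leave the other things on the warmer and the table where they are.

Things in the scene. Friction and masses are not known exactly. Their poses are not given: they have to be found in the camera images.
- station: stainless steel countertop food warmer standing on the table, 270 mm deep (x), 600 mm wide (y) and 150 mm high; origin at the middle of its underside, +y of its frame is the end to the robot's left. Four round pots hang in a row along y in its deck, 140 mm apart, 20 mm in front (-x) of the deck's middle line; fixed
- pot_a: steel pot, fixed in the warmer, any place in the row; only its rim (120 mm across, 6 mm above the deck, mouth 91 mm) shows. Origin: middle of the mouth at the rim's top, z up. An unseated lid is shifted about 5 mm: its plug rides on the rim there, that side stands up 6 mm (3 degrees) and rocks when pressed; a sideways push of 1 to 3 N slides it, and once over the middle it drops in (2 mm play)
- pot_b: steel pot, fixed in the warmer, any place in the row; only its rim (120 mm across, 6 mm above the deck, mouth 91 mm) shows. Origin: middle of the mouth at the rim's top, z up. An unseated lid is shifted about 5 mm: its plug rides on the rim there, that side stands up 6 mm (3 degrees) and rocks when pressed; a sideways push of 1 to 3 N slides it, and once over the middle it drops in (2 mm play)
- pot_c: steel pot, fixed in the warmer, any place in the row; only its rim (120 mm across, 6 mm above the deck, mouth 91 mm) shows. Origin: middle of the mouth at the rim's top, z up. An unseated lid is shifted about 5 mm: its plug rides on the rim there, that side stands up 6 mm (3 degrees) and rocks when pressed; a sideways push of 1 to 3 N slides it, and once over the middle it drops in (2 mm play)
- pot_d: steel pot, fixed in the warmer, any place in the row; only its rim (120 mm across, 6 mm above the deck, mouth 91 mm) shows. Origin: middle of the mouth at the rim's top, z up. An unseated lid is shifted about 5 mm: its plug rides on the rim there, that side stands up 6 mm (3 degrees) and rocks when pressed; a sideways push of 1 to 3 N slides it, and once over the middle it drops in (2 mm play)
- lid_a: loose steel lid of pot_a, about 0.25 kg: flat flange 108 mm across, 4 mm thick; under it a plug 87 mm across, 4 mm deep, that drops into the pot's mouth; boss 54 mm across (to 9 mm) and central round black knob 29 mm across, from 14 to 29 mm above the flange's underside. Origin: centre of the flange's underside, z up along the knob. Seated: origin at the pot's, level, does not give when pressed
- lid_b: loose steel lid of pot_b, about 0.25 kg: flat flange 108 mm across, 4 mm thick; under it a plug 87 mm across, 4 mm deep, that drops into the pot's mouth; boss 54 mm across (to 9 mm) and central round black knob 29 mm across, from 14 to 29 mm above the flange's underside. Origin: centre of the flange's underside, z up along the knob. Seated: origin at the pot's, level, does not give when pressed
- lid_c: loose steel lid of pot_c, about 0.25 kg: flat flange 108 mm across, 4 mm thick; under it a plug 87 mm across, 4 mm deep, that drops into the pot's mouth; boss 54 mm across (to 9 mm) and central round black knob 29 mm across, from 14 to 29 mm above the flange's underside. Origin: centre of the flange's underside, z up along the knob. Seated: origin at the pot's, level, does not give when pressed
- lid_d: loose steel lid of pot_d, about 0.25 kg: flat flange 108 mm across, 4 mm thick; under it a plug 87 mm across, 4 mm deep, that drops into the pot's mouth; boss 54 mm across (to 9 mm) and central round black knob 29 mm across, from 14 to 29 mm above the flange's underside. Origin: centre of the flange's underside, z up along the knob. Seated: origin at the pot's, level, does not give when pressed
- salt: aluminium salt shaker, 38 mm across, 64 mm high, standing on the deck behind the lids; origin under its base. A bystander
- chilli: small jar of chilli, 42 mm across, 62 mm high, standing on the deck behind the lids; origin under its base. A bystander
- spoon: steel spoon 190 mm long lying along the back of the deck; origin under its middle. A bystander
- sauce: sauce bottle, 58 mm across, 170 mm high, left of the warmer; origin under its base. A bystander
- box1: closed takeaway box, about 128 x 178 x 51 mm, on the robot's right; origin under its middle. A bystander
- cup: paper cup 74 mm across, 85 mm high, left of the warmer; origin under its base. A bystander
- shaker: glass sugar shaker 48 mm across, 106 mm high, right of the warmer; origin under its base. A bystander
Mind the look-alikes: they are no part of the job. Leave any pink look-alike of the lid_c alone. Leave any orange look-alike of the lid_d alone.

How it is judged:
By the outcome, as a careful person would: the job done as asked, in the order asked, and still so for the second after the job is handed in, with the robot touching nothing.
It also fails if it takes over 59 s, if anything falls off the work surface, if the arm or the gripper's body presses on something with over 40 N, if the wrist force passes 120 N, or if a joint passes its speed limit or range.

### The arm

A 7-joint arm with a two-finger parallel gripper is mounted at the origin on the work surface. World frame = base frame: x ahead of the robot, y to its left, z up, the work surface at z = 0. Lengths are in mm, angles in rad, forces in N, time in s.
With the tool pointing down it reaches from about 425 to 1025 mm from the base axis. Payload 3.6 kg.
Tool frame: the origin (TCP) lies midway between the tips of the shut fingers; the grasp point (between the pads) lies robot.tcp_to_grasp behind it (robot.tcp_to_grasp is the distance from the TCP to the grasp point, in mm); z points along the fingers, y is the line along which they close (so a half turn about z gives the same grasp; the last joint's range is limited). The gripper opens to 85 mm and grips with 20 to 120 N. Pads are 22 mm wide; open, the fingers measure 114 mm over their backs; the gripper's body (76 mm by 85 mm) begins 54 mm behind the grasp point. The pads swing forward as they close: fully open they stand 13 mm farther back than shut.
Start: joints at [-1.226, 0.591, 0.048, 1.609, -0.033, 0.943, -0.034], TCP at [307.358, 656.628, 231.302] pointing down, gripper open.
Joint ranges: [-2.69, 2.69], [-0.47, 2.24], [-1.27, 1.36], [0.19, 2.51], [-1.53, 4.68], [0.08, 2.07], [-3.09, 3.09]. Speed limits (rad/s): [2.57, 2.57, 3.14, 3.14, 3.14, 3.14, 3.14].

### API

Orientations are given as a unit quaternion [x, y, z, w].
In Python, from workcell import robot gives the robot as it stands. The module is installed in compiled form; this text tells all that it offers.
- The arm moves only by the shell command python3 -m pendant 'ROWS'. ROWS is JSON, a list of rows, each a list of 5 numbers: the shift along the tool's x, y, z in m, then the turn about the tool's z in rad, then the finger opening in m, from 0 to 0.0854. In form: [[dx, dy, dz, turn, gripper], ...]. A call has exactly 10 rows; each row shifts and turns the commanded pose from where the row before left it, along the tool's axes as they then stand; what a row does not reach is not made up. A row lasts 1/10 s, in which the tool goes at most 50 mm and 8.59 degrees, less where a joint would pass 70% of its speed; a pose out of reach is approached as far as the arm can. A call with a gripper value outside its range is refused whole. The fingers move at their own pace and stop on an object; the grip force is fixed at half the most. Time passes only in rows, so rows that do not move let the fingers close, or fill a call up. It gives the time, the measured TCP pose, the force, the opening and the grip force at its end, in the units of the state.
- robot.get_obs(): the state, without advancing time (a new reading comes with each control period).
- robot.get_image(name): name is "scene" or "top" or "wrist"; returns (picture, depth): 400x640x3 uint8, blue, green, red; 400x640 float32, mm along the optical axis (not along the pixel's ray), 0 where there is no reading.
- robot.calibration(name): a dict with "K" (3x3 intrinsics, pixels), "camera_from_world" (4x4, takes a point from world to camera coordinates). Camera axes: x right, y up, looking along -z (the intrinsics and any distortion apply to the point x, -y, -z); pixel columns grow to the right and rows downward; lengths in mm; the calibration is good to about 2 mm. A picture is of the moment at which its call begins: read the wrist's pose just before it. calibration takes no time and is no camera call; for the wrist camera it gives the pose at the moment of the call.
- robot.close_job(): hands the job in; it is judged then, once.
The state is a dict: "t": time; "joints": joint angles; "joint_vel": joint speeds; "joint_torque": joint torques, N m; "ee_pos": TCP position; "tool_rot": TCP orientation; "wrist_force": force on the tool from outside, world axes, zero at the start; "wrist_torque": the same for the moment, N m; "grip_width": opening from 0.0 (shut) to 1.0 (fully open); "gripper_force": force on a finger pad.
Only numpy, scipy, OpenCV 4.12 (cv2) and the standard library are available. Lean on these libraries where they do the work, as an engineer would, in place of code of your own. Each camera call takes 0.05 s, during which the arm holds its last target. There are 200 camera calls.

## Working session

There is one attempt and no reset: what is moved stays moved. The work goes in short steps, Python scripts to look and compute and a shell command to move; the robot and the scene stay as the last step left them, time stands still between calls to the robot, and variables do not carry over. Pictures are saved under pics/ and viewed, at most 10 in all, crops included, and the job is handed in when it is done.

```bash
mkdir -p pics; cat > h.py <<'E'
import numpy as np, cv2
from workcell import robot
def look(n):
    c=robot.calibration(n); im,d=robot.get_image(n); return im,d,np.array(c["K"]),np.array(c["camera_from_world"])
def world(d,K,T):
    v,u=np.mgrid[0:d.shape[0],0:d.shape[1]]
    p=np.stack([(u-K[0,2])/K[0,0]*d,-(v-K[1,2])/K[1,1]*d,-d],-1)
    return (p-T[:3,3])@T[:3,:3]
E
python3 - <<'E'
from h import *
o=robot.get_obs(); print(o)
for n in("top","scene"):
    im,d,K,T=look(n); cv2.imwrite(f"pics/{n}0.png",im); np.savez(f"{n}0.npz",im=im,d=d,K=K,T=T)
    print(n,K,np.linalg.inv(T)[:3,3], robot.calibration(n).keys())
E
```

```text
{'t': 0.0, 'joints': array([-1.22647957,  0.59212063,  0.0482838 ,  1.60983338, -0.03327468,
        0.94270952, -0.03370386]), 'joint_vel': array([-0.00025818,  0.00126262,  0.0010908 ,  0.00107971, -0.00065407,
        0.00051825, -0.00012672]), 'joint_torque': array([ 3.75553191e-04, -5.48685801e+01,  1.54712576e+00, -1.98119473e+01,
        9.50927002e-03,  8.96494661e-03, -3.85924412e-07]), 'ee_pos': array([307.00998724, 655.8656845 , 230.13531469]), 'tool_rot': array([ 2.17112990e-01,  9.76145821e-01, -1.11944797e-03, -1.77705530e-04]), 'wrist_force': array([ 0.4257997 , -0.17960697, -0.9226283 ]), 'wrist_torque': array([-0.01458028,  0.013034  ,  0.03225427]), 'gripper_force': 0.0, 'grip_width': 1.000776822812046}
top [[383.80556077   0.         319.13987089]
 [  0.         383.80556077 200.64404018]
 [  0.           0.           1.        ]] [ 255.70305189  -42.42338651 1356.32255751] dict_keys(['K', 'camera_from_world'])
scene [[472.44775544   0.         326.4028146 ]
 [  0.         472.44775544 201.19875288]
 [  0.           0.           1.        ]] [ 854.33162441  698.30302895 1222.43114347] dict_keys(['K', 'camera_from_world'])
```

View pics/top0.png

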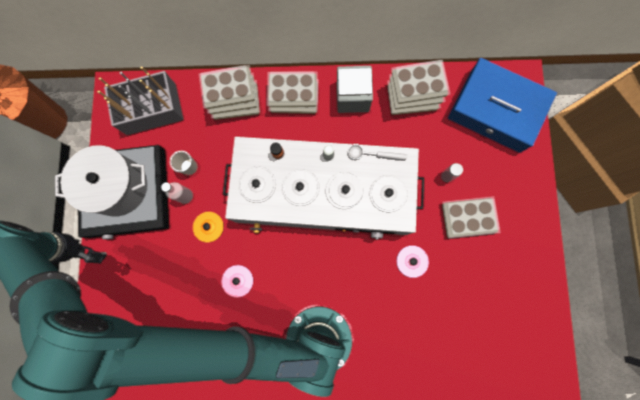

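The top view shows four steel lids on the white warmer, with knobs at (257,184), (299,187), (345,190) and (389,193). The orange lid at (208,227) and the pink ones at (237,281) and (413,262) are look-alikes lying on the table. The salt, chilli and spoon are at the back of the deck, around rows 150-155.

```bash
python3 - <<'E'
from h import *
z=np.load("top0.npz"); im,d,K,T=[z[k] for k in("im","d","K","T")]
W=world(d,K,T)
cs=[]
for u,v in[(257,184),(299,187),(345,190),(389,193)]:
    s=np.s_[v-8:v+9,u-8:u+9]; m=(im[s].max(-1)<80)&(W[s][...,2]>150)
    w=W[s][m]; r=np.s_[v-18:v+19,u-18:u+19]
    print(m.sum(), w.mean(0), np.percentile(W[r][...,2],[5,25,50,75]))
g=(W[...,2]>140)&(W[...,2]<200)&(W[...,0]>350); g[:130]=0;g[245:]=0;g[:,:220]=0;g[:,425:]=0
p=W[g][:,:2].astype(np.float32); print(cv2.minAreaRect(p))
for n,(u,v) in dict(chilli=(277,150),salt=(328,153)).items():print(n,W[v-3:v+4,u-3:u+4].reshape(-1,3).mean(0))
cv2.imwrite("pics/crop1.png",cv2.resize(im[130:245,215:430],None,fx=3.7,fy=3.7,interpolation=cv2.INTER_CUBIC))
z=np.load("scene0.npz"); print("scene ok")
E
```

```text
35 [506.29617127 185.5017028  183.51018905] [148.00433501 153.81125649 158.38848898 160.90065493]
35 [494.13634879  47.91958903 183.04863635] [148.23403824 154.1585266  158.41888976 161.09011916]
35 [481.22890652 -94.53520819 185.80981859] [148.41962499 154.54892203 161.26749319 164.51063913]
35 [ 468.77207363 -228.91697886  183.38940894] [147.94130204 154.76011329 158.7660961  161.38614686]
((510.55084228515625, -25.236053466796875), (601.5707397460938, 271.45855712890625), 84.7868423461914)
chilli [603.67434686 113.77919939 211.22810191]
salt [591.8531843  -44.02060633 206.10521366]
scene ok
```

View pics/crop1.png

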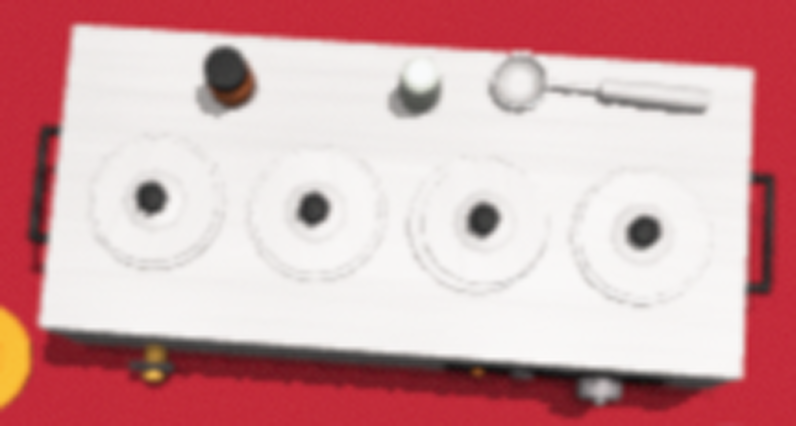

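View pics/scene0.png

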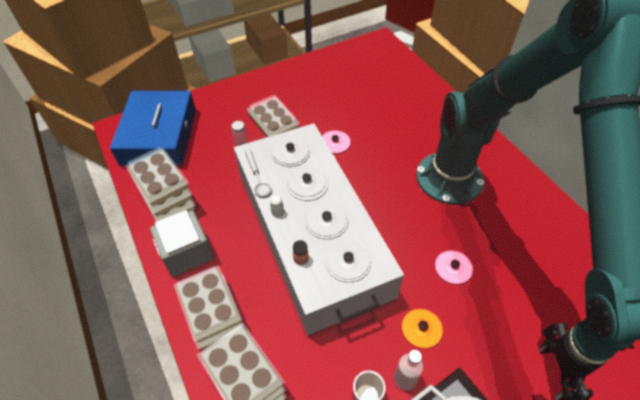

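Row order from the robot's left is 1 (257,184), 2 (299,187), 3 (345,190), 4 (389,193). Only these are steel lids on the warmer. Lid 3 reads about 2.5 mm higher than the others. Next I'll fit the tilts and work out the move to lid 1.

```bash
cat >> h.py <<'E'
C0=np.array([490.6,-23.4]); ux=np.array([.9959,-.0907]); uy=np.array([.0907,.9959])
POT=[C0+k*uy for k in(210,70,-70,-210)]
def tilt(W,c,im=None):
    p=W.reshape(-1,3); q=np.stack([(p[:,:2]-c)@ux,(p[:,:2]-c)@uy],1); r=np.hypot(*q.T)
    m=(r>32)&(r<48)&(p[:,2]>150)&(p[:,2]<175)
    A=np.c_[q[m],np.ones(m.sum())]; z=p[m,2]; s=np.linalg.lstsq(A,z,rcond=None)[0]
    k=(r<18)&(p[:,2]>s[2]+17); kc=q[k].mean(0) if k.any() else None
    return m.sum(),np.degrees(s[:2]).round(2),s[2].round(2),kc,p[k,2].mean() if k.any() else None
E
python3 - <<'E'
from h import *
z=np.load("top0.npz"); W=world(z["d"],z["K"],z["T"])
for p in POT: print(p.round(1),tilt(W,p+[-3,0]))
print(robot.tcp_to_grasp)
o=robot.get_obs(); R=__import__('scipy.spatial.transform',fromlist=['x']).Rotation.from_quat(o['tool_rot']).as_matrix(); print(R.round(3))
T=np.linalg.inv(robot.calibration("wrist")["camera_from_world"]); print((R.T@(T[:3,3]-o['ee_pos'])).round(1),(R.T@T[:3,:3]).round(2), robot.calibration("wrist")["K"])
# tcp target: above pot2/3 middle and lid1
for t in(POT[0]-42*ux,):
    print((R.T@(np.r_[t,230]-o['ee_pos'])).round(1))
E
```

```text
[509.6 185.7] (np.int64(381), array([-0.27,  0.01]), np.float64(159.55), array([ 2.07694832, -0.41002218]), np.float64(182.78146834437044))
[496.9  46.3] (np.int64(387), array([-0.01,  0.11]), np.float64(159.55), array([ 1.88241236, -0.16949632]), np.float64(183.04513535912332))
[484.3 -93.1] (np.int64(396), array([ 0.5 , -3.52]), np.float64(162.43), array([ 2.10211919, -3.98197526]), np.float64(185.60225502024394))
[ 471.6 -232.5] (np.int64(397), array([0.33, 0.06]), np.float64(159.79), array([1.58306672, 1.78728344]), np.float64(182.83394673938113))
18.700000000000003
[[-0.906  0.424 -0.001]
 [ 0.424  0.906 -0.002]
 [-0.    -0.002 -1.   ]]
[  73.1   -0.4 -143.2] [[-0.    0.96  0.29]
 [ 1.    0.    0.  ]
 [ 0.    0.29 -0.96]] [[343.20317355   0.         315.78650753]
 [  0.         343.20317355 193.85454974]
 [  0.           0.           1.        ]]
[-343.3 -354.3    1. ]
```

```bash
python3 -m pendant '[[-0.035,-0.034,0,0,0],[-0.035,-0.034,0,0,0],[-0.035,-0.034,0,0,0],[-0.035,-0.034,0,0,0],[-0.035,-0.034,0,0,0],[-0.035,-0.034,0,0,0],[-0.035,-0.034,0,0,0],[-0.035,-0.034,0,0,0],[-0.035,-0.034,0,0,0],[-0.035,-0.034,0,0,0]]'
python3 -m pendant '[[0,0,0,0.14,0],[0,0,0,0.14,0],[0,0,0,0.14,0],[0,0,0,0.14,0],[0,0,0,0.14,0],[0,0,0,0.14,0],[0,0,0,0.14,0],[0,0,0,0.14,0],[0,0,0,0.1,0],[0,0,0,0,0]]'
cat >> h.py <<'E'
from scipy.spatial.transform import Rotation
def to(sx,sy,z,k):
    "tool-frame shift (mm) to the point at station offset (sx,sy) from pot k"
    o=robot.get_obs(); R=Rotation.from_quat(o['tool_rot']).as_matrix()
    q=o['ee_pos'][:2]-POT[k]
    print('t',o['t'],'at',(q@ux).round(1),(q@uy).round(1),o['ee_pos'][2].round(1),'F',o['wrist_force'].round(1),'shift',(R.T@(np.r_[POT[k]+sx*ux+sy*uy,z]-o['ee_pos'])).round(1),'yaw',np.degrees(np.arctan2(R[1,0],R[0,0])).round(1))
E
python3 -c "
from h import *
to(2,-47,180,0)"
```

```text
t: 1.1
ee_pos: [480.3, 198.3, 231.2]
tool_rot: [0.217, 0.976, -0.0, -0.0]
wrist_force: [0.6, 0.5, -0.3]
grip_width: 0.0
gripper_force: 0.0
t: 2.1
ee_pos: [479.8, 200.3, 231.0]
tool_rot: [0.737, 0.676, -0.0, 0.0]
wrist_force: [0.4, 0.2, -0.1]
grip_width: 0.0
gripper_force: 0.0
t 2.1 at -31.0 11.8 231.0 F [ 0.4  0.2 -0.1] shift [-58.9  32.8  51. ] yaw 85.0
```

```bash
python3 -m pendant '[[-0.0295,0.0165,0,0,0],[-0.0295,0.0165,0,0,0],[0,0,0.015,0,0],[0,0,0.015,0,0],[0,0,0,0,0],[0,0,0,0,0],[0,0,0,0,0],[0,0,0,0,0],[0,0,0,0,0],[0,0,0,0,0]]'
python3 - <<'E'
from h import *
to(2,-47,180,0)
im,d,K,T=look("wrist"); W=world(d,K,T); cv2.imwrite("pics/w1.png",im)
print(tilt(W,POT[0]),tilt(W,POT[1]))
E
```

```text
t: 3.1
ee_pos: [508.1, 138.9, 201.7]
tool_rot: [0.737, 0.676, 0.0, 0.0]
wrist_force: [0.3, 0.2, 1.3]
grip_width: -0.002
gripper_force: 0.0
t 3.1 at 2.7 -46.8 201.7 F [0.3 0.2 1.3] shift [-0.2 -0.7 21.7] yaw 85.0
(np.int64(14146), array([-0.02, -0.02]), np.float64(160.54), array([-0.46631475,  2.12325103]), np.float64(183.57974778588755)) (np.int64(0), array([0., 0.]), np.float64(0.0), array([ 2.58614412, 12.2672985 ]), np.float64(169.1493453949535))
```

View pics/w1.png

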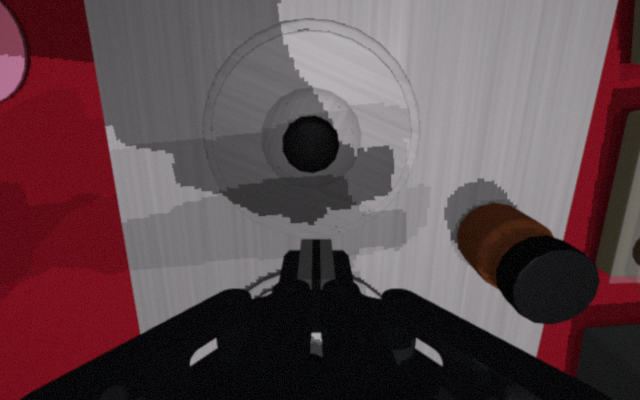

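The wrist view shows lid 1 level, with its knob at (311,140). The fingertips at (316,245) are over its right flange, and the chilli jar at (545,275) is clear. Press lid 1.

```bash
python3 -m pendant '[[0,0,0.02,0,0],[0,0,0.015,0,0],[0,0,0.002,0,0],[0,0,0.001,0,0],[0,0,0.001,0,0],[0,0,0.001,0,0],[0,0,0.001,0,0],[0,0,0,0,0],[0,0,0,0,0],[0,0,0,0,0]]'
```

```text
t: 4.15
ee_pos: [508.0, 138.7, 160.4]
tool_rot: [0.737, 0.676, 0.0, 0.0]
wrist_force: [0.6, -0.3, 1.1]
grip_width: 0.004
gripper_force: 0.0
```

```bash
python3 -m pendant '[[0,0,0.001,0,0],[0,0,0.0005,0,0],[0,0,0.0005,0,0],[0,0,0.0005,0,0],[0,0,0,0,0],[0,0,0,0,0],[0,0,0,0,0],[0,0,0,0,0],[0,0,0,0,0],[0,0,0,0,0]]'
```

```text
t: 5.15
ee_pos: [508.2, 138.7, 160.0]
tool_rot: [0.737, 0.676, 0.001, -0.001]
wrist_force: [-5.2, -0.1, 18.6]
grip_width: -0.003
gripper_force: 9.2
```

Lid 1 is firm: 18.6 N with no give. On to lid 2.

```bash
python3 -m pendant '[[0,0,-0.022,0,0],[0,0,-0.022,0,0],[-0.047,0,0,0,0],[-0.047,0,0,0,0],[-0.046,0,0,0,0],[0,0,0,0,0],[0,0,0.02,0,0],[0,0,0.01,0,0],[0,0,0,0,0],[0,0,0,0,0]]'
python3 - <<'E'
from h import *
to(2,-47,162,1)
im,d,K,T=look("wrist"); W=world(d,K,T); print(tilt(W,POT[1]))
E
```

```text
t: 6.15
ee_pos: [495.8, -0.3, 171.7]
tool_rot: [0.737, 0.676, -0.0, -0.0]
wrist_force: [0.2, -0.3, 0.4]
grip_width: 0.003
gripper_force: 0.0
t 6.15 at 3.1 -46.5 171.7 F [ 0.2 -0.3  0.4] shift [-0.5 -1.   9.7] yaw 85.1
(np.int64(19500), array([-0.05, -0.03]), np.float64(160.56), array([-0.44493985,  2.31457139]), np.float64(183.61194642673027))
```

```bash
python3 -m pendant '[[0,0,0.007,0,0],[0,0,0.003,0,0],[0,0,0.001,0,0],[0,0,0.001,0,0],[0,0,0.001,0,0],[0,0,0.0005,0,0],[0,0,0.0005,0,0],[0,0,0,0,0],[0,0,0,0,0],[0,0,0,0,0]]'
```

```text
t: 7.2
ee_pos: [495.8, -0.7, 160.0]
tool_rot: [0.737, 0.676, 0.001, -0.001]
wrist_force: [-5.6, 0.9, 20.6]
grip_width: -0.001
gripper_force: 10.3
```

Lid 2 is firm as well. On to lid 3.

```bash
python3 -m pendant '[[0,0,-0.022,0,0],[0,0,-0.022,0,0],[-0.048,0,0,0,0],[-0.048,0,0,0,0],[-0.048,0,0,0,0],[0,0,0,0,0],[0,0,0.02,0,0],[0,0,0.006,0,0],[0,0,0,0,0],[0,0,0,0,0]]'
python3 - <<'E'
from h import *
to(2,-50,170,2)
im,d,K,T=look("wrist"); W=world(d,K,T); print(tilt(W,POT[2]+[0,-4]))
cv2.imwrite("pics/w3.png",im)
E
```

```text
t: 8.2
ee_pos: [483.5, -143.7, 175.9]
tool_rot: [0.737, 0.676, 0.0, -0.0]
wrist_force: [0.1, 0.4, 0.1]
grip_width: 0.001
gripper_force: 0.0
t 8.2 at 3.8 -50.4 175.9 F [0.1 0.4 0.1] shift [ 0.4 -1.8  5.9] yaw 85.1
(np.int64(19180), array([ 0.39, -3.15]), np.float64(163.46), array([-0.43660225,  1.98292623]), np.float64(186.48858397831987))
```

View pics/w3.png

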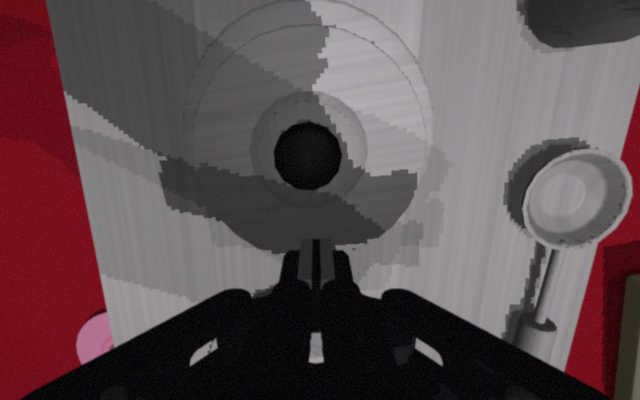

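Lid 3's knob is at (308,155). The lid is shifted and tilted 3.2° with its right side up, and the fingertips at (316,245) are over that raised edge. Press it.

```bash
python3 -m pendant '[[0,0,0.006,0,0],[0,0,0.002,0,0],[0,0,0.001,0,0],[0,0,0.001,0,0],[0,0,0.001,0,0],[0,0,0,0,0],[0,0,0,0,0],[0,0,0,0,0],[0,0,0,0,0],[0,0,0,0,0]]'
python3 - <<'E'
from h import *
im,d,K,T=look("wrist"); W=world(d,K,T); print(tilt(W,POT[2]+[0,-4]))
E
```

```text
t: 9.25
ee_pos: [483.4, -144.4, 164.9]
tool_rot: [0.737, 0.676, 0.0, 0.0]
wrist_force: [-0.3, -1.1, 1.2]
grip_width: 0.004
gripper_force: 0.6
(np.int64(22063), array([ 0.15, -1.9 ]), np.float64(163.95), array([-0.31042087,  1.45356586]), np.float64(186.89242330818257))
```

Lid 3 rocks: its tilt went from 3.2° to 1.9° under about 1 N. I'll press it a little more, then test lid 4 before mending lid 3.

```bash
python3 -m pendant '[[0,0,0.001,0,0],[0,0,0.0005,0,0],[0,0,-0.02,0,0],[0,0,-0.02,0,0],[-0.046,0,0,0,0],[-0.046,0,0,0,0],[-0.045,0,0,0,0],[0,0,0,0,0],[0,0,0.02,0,0],[0,0,0.01,0,0]]'
python3 - <<'E'
from h import *
to(2,-47,162,3)
im,d,K,T=look("wrist"); W=world(d,K,T); print(tilt(W,POT[3]), tilt(W,POT[2]+[0,-4]))
E
```

```text
t: 10.3
ee_pos: [470.8, -280.1, 172.0]
tool_rot: [0.737, 0.676, -0.0, -0.001]
wrist_force: [0.7, 0.4, -0.0]
grip_width: -0.001
gripper_force: 0.0
t 10.3 at 3.5 -47.4 172.0 F [ 0.7  0.4 -0. ] shift [ 0.4 -1.5 10. ] yaw 85.0
(np.int64(19568), array([-0.05, -0.03]), np.float64(160.56), array([-0.58436916,  2.2792462 ]), np.float64(183.6236477558567)) (np.int64(0), array([0., 0.]), np.float64(0.0), None, None)
```

```bash
python3 -m pendant '[[0,0,0.004,0,0],[0,0,0.003,0,0],[0,0,0.002,0,0],[0,0,0.001,0,0],[0,0,0.001,0,0],[0,0,0.001,0,0],[0,0,0.0005,0,0],[0,0,0.0005,0,0],[0,0,0,0,0],[0,0,0,0,0]]'
```

```text
t: 11.35
ee_pos: [471.4, -280.8, 160.3]
tool_rot: [0.737, 0.676, 0.0, 0.0]
wrist_force: [0.3, -0.5, 0.1]
grip_width: 0.001
gripper_force: 0.0
```

```bash
python3 -m pendant '[[0,0,0.001,0,0],[0,0,0.0005,0,0],[0,0,0.0005,0,0],[0,0,0,0,0],[0,0,0,0,0],[0,0,0,0,0],[0,0,-0.02,0,0],[0,0,-0.02,0,0],[0,0,0,0,0],[0,0,0,0,0]]'
python3 -c "
from h import *
to(0.5,-45,178,2)"
```

```text
t: 12.35
ee_pos: [471.5, -280.7, 198.4]
tool_rot: [0.737, 0.676, 0.0, 0.0]
wrist_force: [-0.5, -0.1, -0.8]
grip_width: -0.002
gripper_force: 0.0
t 12.35 at 4.3 -188.0 198.4 F [-0.5 -0.1 -0.8] shift [143.   -3.3  20.4] yaw 85.0
```

I lifted before reading the force, so I'll press lid 4 once more and read it at the bottom.

```bash
python3 -m pendant '[[0,-0.002,0.02,0,0],[0,0,0.015,0,0],[0,0,0.002,0,0],[0,0,0.001,0,0],[0,0,0.001,0,0],[0,0,0.001,0,0],[0,0,0.0005,0,0],[0,0,0,0,0],[0,0,0,0,0],[0,0,0,0,0]]'
```

```text
t: 13.35
ee_pos: [468.4, -279.9, 159.9]
tool_rot: [0.737, 0.676, 0.001, -0.002]
wrist_force: [-6.7, 4.3, 27.0]
grip_width: -0.002
gripper_force: 13.4
```

Lid 4 is firm, so lid 3 is the one. I'll go to the right of its knob and push left (+y).

```bash
python3 -m pendant '[[0,0,-0.022,0,0],[0,0,-0.022,0,0],[0.045,0,0,0,0],[0.045,0,0,0,0],[0.045,0,0,0,0],[0.012,0,0,0,0],[0,0,0,0,0],[0,0,0,0,0],[0,0,0,0,0],[0,0,0,0,0]]'
python3 - <<'E'
from h import *
to(0.5,-38,174,2)
im,d,K,T=look("wrist"); W=world(d,K,T); print(tilt(W,POT[2]+[0,-4]))
cv2.imwrite("pics/w4.png",im)
E
```

```text
t: 14.35
ee_pos: [481.9, -136.1, 201.8]
tool_rot: [0.738, 0.674, -0.0, 0.0]
wrist_force: [-0.3, 0.1, 0.1]
grip_width: 0.006
gripper_force: 0.0
t 14.35 at 1.5 -43.0 201.8 F [-0.3  0.1  0.1] shift [ 5.1 -1.  27.8] yaw 84.8
(np.int64(14077), array([ 0.38, -3.12]), np.float64(163.43), array([-0.57703317,  2.11677512]), np.float64(186.41860308218313))
```

View pics/w4.png

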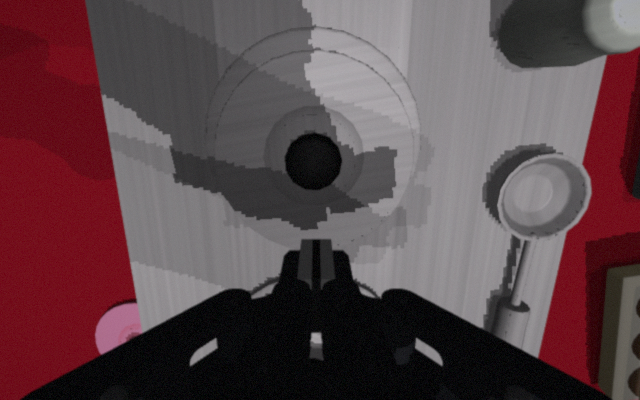

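Lid 3 is still tilted, with its knob at (313,160) straight ahead of the fingertips at (316,245). I'll go down beside the knob and push slowly.

```bash
python3 -m pendant '[[0.003,-0.001,0.015,0,0],[0,0,0.0125,0,0],[0,0,0,0,0],[0.003,0,0,0,0],[0.002,0,0,0,0],[0.001,0,0,0,0],[0.001,0,0,0,0],[0.001,0,0,0,0],[0,0,0,0,0],[0,0,0,0,0]]'
python3 - <<'E'
from h import *
to(0.5,-28,174,2)
im,d,K,T=look("wrist"); W=world(d,K,T); print(tilt(W,POT[2]+[0,-4]))
E
```

```text
t: 15.4
ee_pos: [482.2, -123.0, 174.4]
tool_rot: [0.737, 0.676, 0.0, 0.0]
wrist_force: [-0.8, -0.6, 0.1]
grip_width: 0.003
gripper_force: 0.0
t 15.4 at 0.7 -30.0 174.4 F [-0.8 -0.6  0.1] shift [ 2.  -0.1  0.4] yaw 85.0
(np.int64(15771), array([ 0.36, -3.14]), np.float64(163.45), array([-0.08097893, -8.89394489]), np.float64(234.04175026953737))
```

```bash
python3 -m pendant '[[0.001,0,0,0,0],[0.001,0,0,0,0],[0.001,0,0,0,0],[0.001,0,0,0,0],[0.001,0,0,0,0],[0,0,0,0,0],[0,0,0,0,0],[0,0,0,0,0],[0,0,0,0,0],[0,0,0,0,0]]'
python3 - <<'E'
from h import *
to(0.5,-28,174,2)
im,d,K,T=look("wrist"); W=world(d,K,T); print(tilt(W,POT[2]+[0,-4]))
E
```

```text
t: 16.45
ee_pos: [482.6, -118.0, 174.3]
tool_rot: [0.737, 0.676, 0.0, -0.0]
wrist_force: [-0.7, -0.8, -0.7]
grip_width: 0.001
gripper_force: 0.1
t 16.45 at 0.6 -24.9 174.3 F [-0.7 -0.8 -0.7] shift [-3.1 -0.1  0.3] yaw 85.0
(np.int64(15135), array([ 0.41, -2.46]), np.float64(162.93), array([-0.11368807, -5.03795668]), np.float64(234.09162475102096))
```

```bash
python3 -m pendant '[[0.0007,0,0,0,0],[0.0007,0,0,0,0],[0.0007,0,0,0,0],[0.0007,0,0,0,0],[0,0,0,0,0],[0,0,0,0,0],[0,0,0,0,0],[0,0,0,0,0],[0,0,0,0,0],[0,0,0,0,0]]'
python3 - <<'E'
from h import *
to(0.5,-28,174,2)
im,d,K,T=look("wrist"); W=world(d,K,T); print(tilt(W,POT[2]))
E
```

```text
t: 17.5
ee_pos: [482.9, -115.3, 174.3]
tool_rot: [0.737, 0.676, 0.0, 0.0]
wrist_force: [-0.0, -0.8, 0.3]
grip_width: -0.001
gripper_force: 0.3
t 17.5 at 0.6 -22.2 174.3 F [-0.  -0.8  0.3] shift [-5.8 -0.2  0.3] yaw 85.0
(np.int64(14787), array([-0.04, -0.01]), np.float64(160.57), array([ 0.06445842, -6.15318371]), np.float64(234.2233823025592))
```

Lid 3 has dropped in: it's level, and its height of 160.57 matches the others. I'll back off, lift clear and check all four.

```bash
python3 -m pendant '[[-0.004,0,0,0,0],[-0.008,0,0,0,0],[0,0,-0.03,0,0],[0,0,-0.04,0,0],[0,0,-0.04,0,0],[0,0,-0.04,0,0],[0,0,-0.03,0,0],[0,0,0,0,0],[0,0,0,0,0],[0,0,0,0,0]]'
python3 - <<'E'
from h import *
im,d,K,T=look("wrist"); W=world(d,K,T); cv2.imwrite("pics/w5.png",im)
for k in range(4): print("wrist",k,tilt(W,POT[k]))
im,d,K,T=look("top"); W=world(d,K,T)
for k in range(4): print("top",k,tilt(W,POT[k]))
print(robot.get_obs()['t'],robot.get_obs()['wrist_force'])
E
```

```text
t: 18.55
ee_pos: [480.7, -127.2, 353.1]
tool_rot: [0.737, 0.676, -0.001, -0.001]
wrist_force: [-0.5, 0.2, 0.2]
grip_width: 0.0
gripper_force: 0.0
wrist 0 (np.int64(0), array([0., 0.]), np.float64(0.0), None, None)
wrist 1 (np.int64(1606), array([-0.03, -0.21]), np.float64(160.31), None, None)
wrist 2 (np.int64(4313), array([-0.04, -0.02]), np.float64(160.52), array([ 0.21993065, -2.40754048]), np.float64(253.02129931022395))
wrist 3 (np.int64(1777), array([-0.01,  0.  ]), np.float64(160.57), None, None)
top 0 (np.int64(381), array([-0.45, -0.07]), np.float64(159.72), array([-1.07634924, -1.24225995]), np.float64(182.74408726231422))
top 1 (np.int64(383), array([0.17, 0.05]), np.float64(159.75), array([-1.14205302, -0.43310489]), np.float64(182.9436682804626))
top 2 (np.int64(104), array([0.84, 0.73]), np.float64(159.26), array([-1.06583094, -1.75477369]), np.float64(706.6205889754435))
top 3 (np.int64(248), array([0.3 , 0.36]), np.float64(160.02), array([-1.23949516,  1.16394723]), np.float64(183.39956652705715))
18.65 [0.76913252 0.72509589 0.78879785]
```

View pics/w5.png

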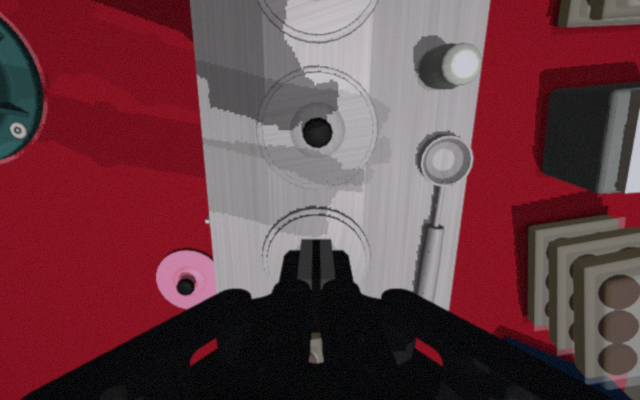

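Lid 3, with its knob at (317,132), is now concentric in its rim and level. Salt (460,63) and the spoon (445,160) are where they were, and nothing is touching the robot.

```bash
python3 -c "
from workcell import robot
print(robot.close_job())"
```

```text
the job is handed in; nothing more can be done
None
```

I pressed all four lids from left to right, found that the third one rocked, and pushed it left until it dropped into its pot; all four now measure level, and the job was handed in at about 19 s.

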